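# Tighten down the leak-test pot and start the test

### The job

Close up the leak-test pot: push each of the three captive clamping levers on its cover round clockwise (seen from above) until its bolt is home, hard against its end stop. Only when all three are home, start the test: press the small flat start button on the console fully in, hold it for about half a second and let it come back out. Do not press the mushroom stop button, and leave the dart, the plug and the carton standing on the bench where they are.

Things in the scene. Friction and masses are not known exactly. Their poses are not given: they have to be found in the camera images.
- pot: Round steel leak-test pot fixed to the bench: flange and aluminium cover 190 mm across, low sight glass ring (68 mm across, 4 mm high) mid-cover. Origin: centre of its underside, z up; flat cover top 110 mm above it. Three clamping-lever bolts stand on the cover on a 75 mm radius at 0 (bolt1), 120 (bolt2), 240 degrees (bolt3) counter-clockwise from its x axis.
- console: Leak-tester console fixed to the bench: grey box 150 (x) x 180 (y) x 80 mm high. Origin: centre of its underside, z up. On its top: the small flat start button at x -32, y +45 mm; the mushroom stop button at x -32, y -45 mm; a round pressure gauge 60 mm across (12 mm high) and two small lamps farther back.
- start_top (a point): Centre of the top face of the start button: a small flat cylindrical spring push button, 26 mm across, its top 22 mm above the face plate, 10 mm above its round steel housing (42 mm across). Pressed straight down.
- start (a joint): Travel of the start button in m: 0 out, 0.006 fully in. Its spring needs about 5 N to be fully in and brings it back out.
- stop_top (a point): Centre of the top of the stop button: a domed mushroom head 40 mm across, its top 31 mm above the face plate. Not to be pressed.
- stop (a joint): Travel of the stop button in m: 0 out, 0.006 fully in (spring of about 2 to 6 N).
- dart: Bystander: a loose duct-blowing dart standing upright, two black rubber discs 64 mm across on a yellow spindle, about 110 mm tall. Origin: centre of its underside.
- plug: Bystander: a loose duct plug lying along its x axis, ribbed black rubber head 54 mm across (to +x) on a moulded handle, 180 mm long. Origin: on the bench about under its middle.
- carton: Bystander: a loose cardboard box 75 x 110 x 50 mm high. Origin: centre of its underside.
- bolt1 (a joint): Turn in rad of clamping-lever bolt 1; grows as the lever turns clockwise seen from above (tightening). 0 = slack stop, 4.5 = home at its hard end stop. It stays where left; friction about 0.12 N m (3 N pushed at 40 mm out). The lever's height does not change. At home the arm lies along the cover's rim, pointing clockwise round the cover.
- bolt1_axis (a point): Top centre of the hub of clamping lever 1, on its bolt axis, 36 mm above the cover top. The black hub is 24 mm across.
- bolt1_tip (a point): Centre of the 17 mm ball end of black lever arm 1, 51.5 mm out from the bolt axis, 40 mm above the cover top; turns with the lever (axis to tip is the arm's direction). The arm is a 13 mm thick round bar, its centreline 34 mm above the cover top at 26 mm out, rising to 40 mm at the tip, with free air under it.
- bolt2 (a joint): Turn in rad of clamping-lever bolt 2; grows as the lever turns clockwise seen from above (tightening). 0 = slack stop, 4.5 = home at its hard end stop. It stays where left; friction about 0.12 N m (3 N pushed at 40 mm out). The lever's height does not change. At home the arm lies along the cover's rim, pointing clockwise round the cover.
- bolt2_axis (a point): Top centre of the hub of clamping lever 2, on its bolt axis, 36 mm above the cover top. The black hub is 24 mm across.
- bolt2_tip (a point): Centre of the 17 mm ball end of black lever arm 2, 51.5 mm out from the bolt axis, 40 mm above the cover top; turns with the lever (axis to tip is the arm's direction). The arm is a 13 mm thick round bar, its centreline 34 mm above the cover top at 26 mm out, rising to 40 mm at the tip, with free air under it.
- bolt3 (a joint): Turn in rad of clamping-lever bolt 3; grows as the lever turns clockwise seen from above (tightening). 0 = slack stop, 4.5 = home at its hard end stop. It stays where left; friction about 0.12 N m (3 N pushed at 40 mm out). The lever's height does not change. At home the arm lies along the cover's rim, pointing clockwise round the cover.
- bolt3_axis (a point): Top centre of the hub of clamping lever 3, on its bolt axis, 36 mm above the cover top. The black hub is 24 mm across.
- bolt3_tip (a point): Centre of the 17 mm ball end of black lever arm 3, 51.5 mm out from the bolt axis, 40 mm above the cover top; turns with the lever (axis to tip is the arm's direction). The arm is a 13 mm thick round bar, its centreline 34 mm above the cover top at 26 mm out, rising to 40 mm at the tip, with free air under it.
Not all that is in view belongs to the job. Leave any blue or pink look-alike of the pot alone.

How it is judged:
On the way, in this order (a step that is already met when the one before it is completed fails the run):
1. all three clamping-lever bolts are home against their end stops (value of joint each of bolt1, bolt2, bolt3 above 4.41 rad), for 0.2 s.
2. the start button is held fully in (value of joint start above 0.005 m), for 0.15 s.
At the end, for the whole second after the job is handed in: All three bolts are within 0.09 rad (5 degrees) of their end stops, the start button has come back out (under 1.5 mm of travel), the stop button is out (under 2 mm), and the dart, plug and carton are at rest within 30 mm of where they stood, the dart upright (within 0.3 rad) (all of step 1 and value of joint start below 0.0015 m and value of joint stop below 0.002 m and distance of each of dart, plug, carton from where it was at the start of the episode below 0.03 m and linear speed of each of dart, plug, carton below 0.02 m/s and angle between dart's own z axis and vertical below 0.3 rad); the robot touches nothing.
It fails at once if the start button is pressed (over 3 mm) while a bolt is not home (value of joint start above 0.003 m and not (value of joint each of bolt1, bolt2, bolt3 above 4.41 rad)).
It fails at once if the stop button is pressed (over 3 mm) (value of joint stop above 0.003 m).
It fails at once if the duct dart is shifted more than 30 mm (distance of dart from where it was at the start of the episode above 0.03 m).
It fails at once if the duct plug is shifted more than 30 mm (distance of plug from where it was at the start of the episode above 0.03 m).
It fails at once if the carton is shifted more than 30 mm (distance of carton from where it was at the start of the episode above 0.03 m).
It also fails if it takes over 72 s, if anything falls off the work surface, if the arm or the gripper's body presses on something with over 40 N, if the wrist force passes 120 N, or if a joint passes its speed limit or range.

### The arm

A 6-joint arm with a two-finger parallel gripper is mounted at the origin on the work surface. World frame = base frame: x ahead of the robot, y to its left, z up, the work surface at z = 0. Lengths are in m, angles in rad, forces in N, time in s.
With the tool pointing down it reaches from about 0.425 to 0.95 m from the base axis. Payload 3.5 kg.
Tool frame: the origin (TCP) lies midway between the tips of the shut fingers; the grasp point (between the pads) lies 19 mm behind it; z points along the fingers, y is the line along which they close (so a half turn about z gives the same grasp; the last joint's range is limited). The gripper opens to 85 mm and grips with 20 to 120 N. Pads are 22 mm wide; open, the fingers measure 114 mm over their backs; the gripper's body (76 mm by 85 mm) begins 54 mm behind the grasp point. The pads swing forward as they close: fully open they stand 13 mm farther back than shut.
Start: joints at [-1.461, 0.286, 1.577, -0, 1.279, -0.15], TCP at [0.173, -0.652, 0.231] pointing down, gripper open.
Joint ranges: [-2.77, 2.77], [-0.9, 2.22], [0.21, 2.48], [-1.53, 4.67], [0.24, 2.81], [-2.84, 2.84]. Speed limits (rad/s): [2.79, 2.79, 3.14, 3.14, 3.14, 3.14].

### API

Orientations are given as a unit quaternion [x, y, z, w].
In Python, from plant import ctrl gives the robot as it stands.
- The arm moves only by the tool move_arm, never from a script. Its argument "plan" is a list of rows, each an object of numbers: "x", "y", "z": the shift along the tool's x, y, z in m; "yaw": the turn about the tool's z in rad; "fingers": the closure, from 0 (fully open) to 1 (shut). In form: [{"x": .., "y": .., "z": .., "yaw": .., "fingers": ..}, ...]. A call has 1 to 5 rows; each row is the pose to reach, as a shift and turn from the pose commanded when the call began, along the tool's axes at that moment; what a row does not reach only later rows make up. A row lasts 1/10 s, in which the tool goes at most 50 mm and 8.59 degrees, less where a joint would pass 70% of its speed; a pose out of reach is approached as far as the arm can. A call with a gripper value outside its range is refused whole. The fingers move at their own pace and stop on an object; "force" is the grip in N (left out, the last holds). Time passes only in rows, so rows that repeat a pose let the fingers close. It gives the time, the measured TCP pose, the force, the opening and the grip force at its end, in the units of the state.
- ctrl.get_state(): the state, without advancing time (a new reading comes with each control period).
- ctrl.read_camera(name): name is "side" or "top" or "wrist"; returns the picture (400x640x3 uint8, red, green, blue); there is no depth.
- ctrl.camera_model(name): a dict with "intrinsics" (3x3 intrinsics, pixels), "cam_to_world" (4x4, takes a point from camera to world coordinates); the wrist camera has in their place "tool_from_camera" (4x4, takes a point from camera to tool coordinates, whose origin is the TCP and whose axes are the flange's). Camera axes: x right, y up, looking along -z (the intrinsics and any distortion apply to the point x, -y, -z); pixel columns grow to the right and rows downward; lengths in m; the calibration is good to about 2 mm. A picture is of the moment at which its call begins: read the wrist's pose just before it. camera_model takes no time and is no camera call.
- ctrl.sign_off(): hands the job in; it is judged then, once.
The state is a dict: "time": time; "qpos": joint angles; "dq": joint speeds; "joint_efforts": joint torques, N m; "eef_pos": TCP position; "tcp_rot": TCP orientation; "contact_force": force on the tool from outside, world axes, zero at the start; "wrist_torque": the same for the moment, N m; "opening": opening from 0.0 (shut) to 1.0 (fully open); "finger_force": force on a finger pad.
Only numpy, scipy, OpenCV 4.12 (cv2) and the standard library are available. Lean on these libraries where they do the work, as an engineer would, in place of code of your own. Each camera call takes 0.05 s, during which the arm holds its last target. There are 200 camera calls.

## Working session

There is one attempt and no reset: what is moved stays moved. The work goes in short steps, Python scripts to look and compute and a tool call to move; the robot and the scene stay as the last step left them, time stands still between calls to the robot, and variables do not carry over. Pictures are saved under pics/ and viewed, at most 10 in all, crops included, and the job is handed in when it is done.

Besides the shell and the picture viewer there is one more tool, called after ">>>" by a JSON object that holds its "name" and its "arguments", one argument or row to a line. move_arm: Moves the arm, as the interface text tells. Its arguments: {"type":"object","properties":{"plan":{"type":"array"},"force":{"type":"number"}},"required":["plan"]}

```bash
mkdir -p pics; ls; python3 - <<'E'
from plant import ctrl
import cv2,json
s=ctrl.get_state();print(s)
for n in ["top","side"]:
    im=ctrl.read_camera(n);cv2.imwrite(f"pics/{n}0.png",im[:,:,::-1])
for n in ["top","side","wrist"]:print(n,ctrl.camera_model(n))
E
```

```text
pics
{'time': 0.0, 'qpos': array([-1.46101359e+00,  2.87180613e-01,  1.57817844e+00,  1.40230957e-06,
        1.27861528e+00, -1.49998283e-01]), 'dq': array([-0.00065841, -0.00143923, -0.00050863, -0.00046147, -0.00189038,
        0.00019357]), 'joint_efforts': array([ 8.55677772e-04, -4.05981946e+01, -2.92626929e+01, -7.26425264e-05,
        5.89000396e-03, -7.41210783e-06]), 'eef_pos': array([ 0.17334328, -0.65167833,  0.22993644]), 'tcp_rot': array([ 9.91575404e-01,  1.29525284e-01,  2.46146386e-05, -1.19058832e-03]), 'contact_force': array([ 0.25511026,  0.12330363, -0.49154336]), 'wrist_torque': array([ 0.02585691,  0.0595199 , -0.03564761]), 'finger_force': 0.0, 'opening': 0.9987957911412202}
top {'intrinsics': array([[436.88935605,   0.        , 328.7689232 ],
       [  0.        , 436.88935605, 195.17719656],
       [  0.        ,   0.        ,   1.        ]]), 'cam_to_world': array([[ 0.01412477,  0.99798423, -0.06187058,  0.37884356],
       [-0.9997183 ,  0.01291478, -0.0199132 , -0.12108267],
       [-0.01907401,  0.06213442,  0.99788551,  1.63622545],
       [ 0.        
[... 318 characters left out ...]
0.67194499,  0.60809551,  0.72807152],
       [ 0.00457667,  0.66940999,  0.74287908,  1.14915495],
       [ 0.        ,  0.        ,  0.        ,  1.        ]])}
wrist {'intrinsics': array([[338.22885396,   0.        , 317.44394912],
       [  0.        , 338.22885396, 196.13882277],
       [  0.        ,   0.        ,   1.        ]]), 'tool_from_camera': array([[ 4.79633504e-04,  9.58592630e-01,  2.84780510e-01,
         7.24622915e-02],
       [ 9.99999703e-01, -6.31418687e-04,  4.41181660e-04,
         5.03234423e-05],
       [ 6.02729224e-04,  2.84780214e-01, -9.58592649e-01,
        -1.41753671e-01],
       [ 0.00000000e+00,  0.00000000e+00,  0.00000000e+00,
         1.00000000e+00]])}
```

View pics/top0.png

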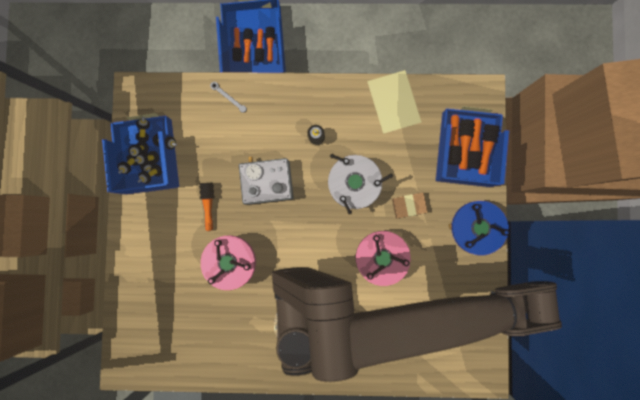

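View pics/side0.png

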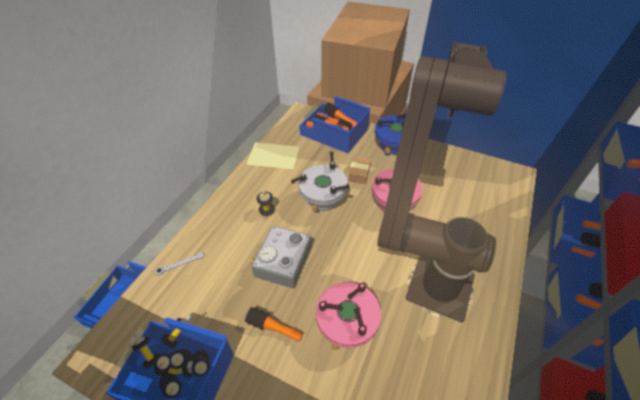

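Candidates in the top view are steel/aluminium pot (356,181), pink pots (228,263) and (384,258), and a blue pot (480,228). By the description the target is (356,181). The console is at (266,181), with two knobs that need telling apart.

```bash
python3 - <<'E'
import cv2
im=cv2.imread("pics/top0.png")
c=cv2.resize(im[140:225,230:400],None,fx=4.7,fy=4.7,interpolation=cv2.INTER_CUBIC);print(c.shape)
d=cv2.imread("pics/side0.png")[140:290,240:390]
cv2.imwrite("pics/c1.png",c);cv2.imwrite("pics/c2.png",cv2.resize(d,None,fx=4,fy=4,interpolation=cv2.INTER_CUBIC))
E
```

```text
(400, 799, 3)
```

View pics/c1.png

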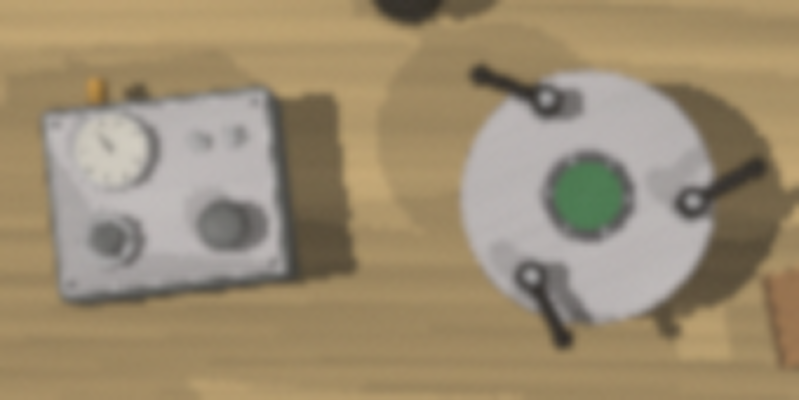

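View pics/c2.png

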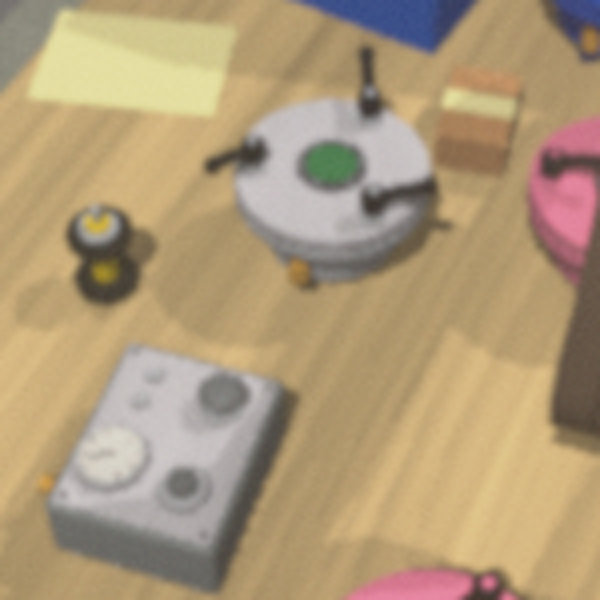

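The top crop confirms an unpainted cover with a green sight glass and three levers. Hubs are at crop (546,100), (692,203), (531,277), with tips at (480,74), (758,165), (565,340). The small flat start button is at (107,238) and the mushroom at (225,224).

```bash
cat > h.py <<'E'
import numpy as np
from plant import ctrl
from scipy.spatial.transform import Rotation as R
def wpose(s):
    T=np.eye(4);T[:3,:3]=R.from_quat(s["tcp_rot"]).as_matrix();T[:3,3]=s["eef_pos"];return T
def pix2w(name,uv,z,T=None):
    m=ctrl.camera_model(name);C=m["cam_to_world"] if T is None else T@m["tool_from_camera"]
    d=np.linalg.inv(m["intrinsics"])@[uv[0],uv[1],1];d=C[:3,:3]@[d[0],-d[1],-d[2]]
    return C[:3,3]+d*(z-C[2,3])/d[2]
E
python3 - <<'E'
from h import *
f=lambda u,v,z:pix2w("top",(230+(u+.5)/4.7-.5,140+(v+.5)/4.7-.5),z)
print("cover",f(588,196,.114),"cov",f(588,197,.11))
for n,h,t in [("A",(546,100),(480,74)),("B",(692,203),(758,165)),("C",(531,277),(565,340))]:
    a=f(*h,.146);b=f(*t,.150);d=b-a;print(n,a,b,np.hypot(*d[:2]),np.degrees(np.arctan2(d[1],d[0])))
print("start",f(107,238,.102),"stop",f(225,224,.111))
g=lambda u,v,z:pix2w("side",(240+(u+.5)/4-.5,140+(v+.5)/4-.5),z)
print("side cover",g(331,165,.114),"start",g(183,484,.102),"stop",g(223,392,.111),g(370,92,.146),g(258,150,.146),g(375,195,.146))
E
```

```text
cover [ 0.52295141 -0.18069132  0.114     ] cov [ 0.52258175 -0.18085577  0.11      ]
A [ 0.58992464 -0.14806205  0.146     ] [ 0.60790056 -0.09965757  0.15      ] 0.05163455536568228 69.62656368150397
B [ 0.51574455 -0.25502535  0.146     ] [ 0.54363925 -0.30224938  0.15      ] 0.05484727104557399 -59.43013273890429
C [ 0.46033842 -0.13868754  0.146     ] [ 0.41483338 -0.16376237  0.15      ] 0.05195628576239197 -151.1437294540057
start [0.48793522 0.1797494  0.102     ] stop [0.49890202 0.0898105  0.111     ]
side cover [ 0.52131338 -0.17553921  0.114     ] start [0.48269372 0.18823081 0.102     ] stop [0.49235381 0.10001858 0.111     ] [ 0.51578323 -0.25264546  0.146     ] [ 0.57822563 -0.13611144  0.146     ] [ 0.45610601 -0.13041645  0.146     ]
```

>>> {"name": "move_arm", "arguments": {
  "plan": [
    {"x": 0.03,"y": -0.03,"z": -0.02,"yaw": 0.052,"fingers": 1},
    {"x": 0.06,"y": -0.06,"z": -0.04,"yaw": 0.104,"fingers": 1},
    {"x": 0.09,"y": -0.09,"z": -0.06,"yaw": 0.156,"fingers": 1},
    {"x": 0.12,"y": -0.12,"z": -0.08,"yaw": 0.208,"fingers": 1},
    {"x": 0.15,"y": -0.15,"z": -0.1,"yaw": 0.26,"fingers": 1}
  ]
}}

```text
time: 0.6
eef_pos: [0.2803, -0.467, 0.3314]
tcp_rot: [1.0, -0.001, -0.0, -0.001]
contact_force: [0.3, -0.6, 0.1]
opening: 0.141
finger_force: 0.0
```

>>> {"name": "move_arm", "arguments": {
  "plan": [
    {"x": 0.025,"y": -0.043,"fingers": 1},
    {"x": 0.05,"y": -0.086,"fingers": 1},
    {"x": 0.075,"y": -0.129,"fingers": 1},
    {"x": 0.1,"y": -0.172,"fingers": 1},
    {"x": 0.125,"y": -0.215,"fingers": 1}
  ]
}}

```text
validation failed for argument at $.pl...
```

>>> {"name": "move_arm", "arguments": {
  "plan": [
    {"x": 0.025,"y": -0.043,"fingers": 1},
    {"x": 0.05,"y": -0.086,"fingers": 1},
    {"x": 0.075,"y": -0.129,"fingers": 1},
    {"x": 0.1,"y": -0.172,"fingers": 1},
    {"x": 0.125,"y": -0.215,"fingers": 1}
  ]
}}

```text
validation failed for argument at $.pl...
```

```bash
python3 - <<'E'
from h import *
import cv2
s=ctrl.get_state();im=ctrl.read_camera("wrist");np.save("pics/T1.npy",wpose(s));print(s["eef_pos"],s["dq"].round(3),s["opening"],s["qpos"].round(2))
cv2.imwrite("pics/w1.png",cv2.resize(im[:,:,::-1],None,fx=1.25,fy=1.25,interpolation=cv2.INTER_CUBIC))
E
```

```text
[ 0.28032839 -0.46700558  0.33139252] [ 0.588 -0.592  0.214  0.003  0.37   1.093] 0.14095987592988488 [-1.22 -0.06  1.78  0.    1.43  0.36]
```

View pics/w1.png

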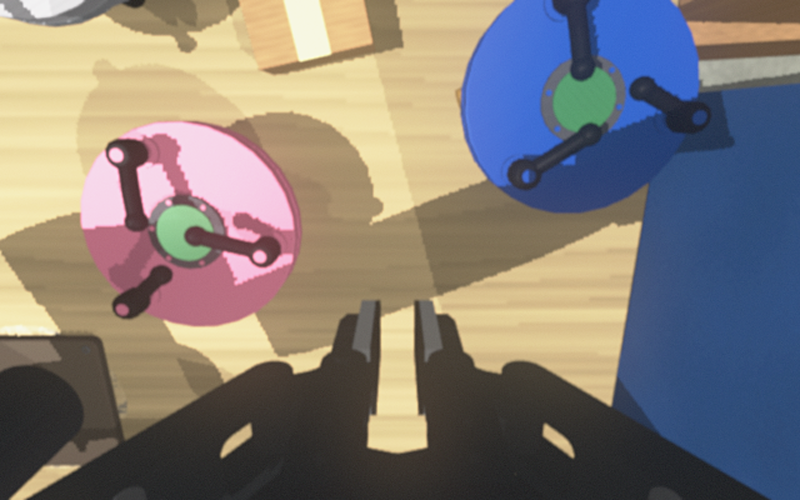

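That picture shows only the pink and blue pots, because both move calls were refused: each row needs every key.

>>> {"name": "move_arm", "arguments": {
  "plan": [
    {"x": 0.025,"y": -0.043,"z": 0,"yaw": 0,"fingers": 1},
    {"x": 0.05,"y": -0.086,"z": 0,"yaw": 0,"fingers": 1},
    {"x": 0.075,"y": -0.129,"z": 0,"yaw": 0,"fingers": 1},
    {"x": 0.1,"y": -0.172,"z": 0,"yaw": 0,"fingers": 1},
    {"x": 0.125,"y": -0.215,"z": 0,"yaw": 0,"fingers": 1}
  ]
}}

```text
time: 1.15
eef_pos: [0.4053, -0.2519, 0.3309]
tcp_rot: [1.0, -0.0, -0.0, -0.0]
contact_force: [0.8, 0.1, 0.1]
opening: 0.0
finger_force: 0.0
```

>>> {"name": "move_arm", "arguments": {
  "plan": [
    {"x": 0.03,"y": -0.04,"z": 0,"yaw": 0,"fingers": 1},
    {"x": 0.06,"y": -0.08,"z": 0,"yaw": 0,"fingers": 1},
    {"x": 0.09,"y": -0.12,"z": 0,"yaw": 0,"fingers": 1},
    {"x": 0.11,"y": -0.16,"z": 0,"yaw": 0,"fingers": 1},
    {"x": 0.11,"y": -0.18,"z": 0,"yaw": 0,"fingers": 1}
  ]
}}

```text
time: 1.65
eef_pos: [0.5161, -0.0708, 0.3305]
tcp_rot: [1.0, 0.002, -0.0, -0.001]
contact_force: [0.0, -0.5, 0.4]
opening: 0.004
finger_force: 0.0
```

```bash
python3 - <<'E'
from h import *
import cv2
ctrl.read_camera("top");ctrl.read_camera("top")
s=ctrl.get_state();im=ctrl.read_camera("wrist");np.save("pics/T1.npy",wpose(s));print(s["eef_pos"],s["tcp_rot"],s["dq"].round(3),s["opening"],s["qpos"].round(2))
cv2.imwrite("pics/w2.png",cv2.resize(im[:,:,::-1],None,fx=1.25,fy=1.25,interpolation=cv2.INTER_CUBIC))
E
```

```text
[ 0.5150283  -0.07129696  0.33067616] [ 9.99997384e-01  2.16089388e-03 -6.01573418e-04 -4.47462820e-04] [-0.058 -0.003  0.001 -0.03  -0.01  -0.026] -0.00044247671605808443 [-0.33 -0.12  1.83  0.    1.43  1.23]
```

View pics/w2.png

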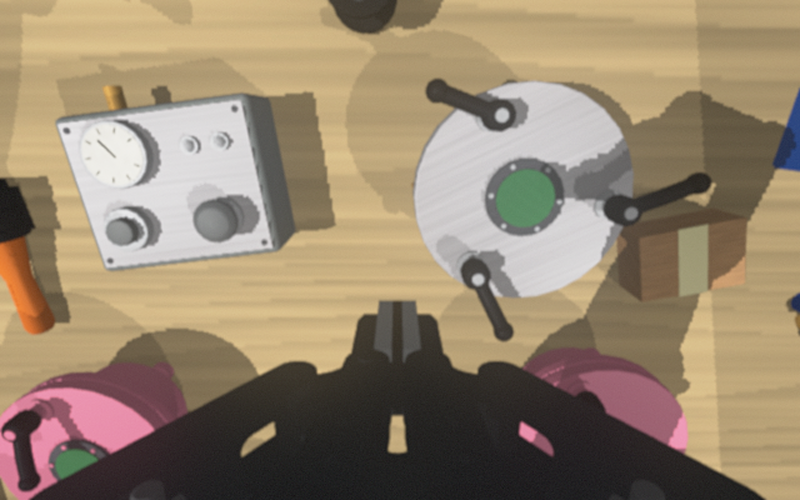

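Wrist view (scaled 1.25): hubs at (502,115), (631,213), (478,279) and tips at (437,91), (700,183), (504,331). The start button top is at (121,231) and the mushroom at (215,218).

```bash
python3 - <<'E'
from h import *
T=np.load("pics/T1.npy")
f=lambda u,v,z:pix2w("wrist",((u+.5)/1.25-.5,(v+.5)/1.25-.5),z,T)
print("cover",f(525,197,.114))
for n,h,t in [("A",(502,115),(437,91)),("B",(631,213),(700,183)),("C",(478,279),(504,331))]:
    a=f(*h,.146);b=f(*t,.150);d=b-a;print(n,a,b,np.hypot(*d[:2]),np.degrees(np.arctan2(d[1],d[0])))
print("start",f(121,231,.102),"stop",f(215,218,.111), "dart", pix2w("top",(316,134),.1))
cs=[(83,263,.08)]
for p in [(57,121),(240,97),(283,249),(107,270)]: print(f(*p,.08))
E
```

```text
cover [ 0.524358   -0.18040265  0.114     ]
A [ 0.59092037 -0.14812237  0.146     ] [ 0.60710624 -0.09931994  0.15      ] 0.051416532365568264 71.65132500723995
B [ 0.51773835 -0.25517484  0.146     ] [ 0.54214911 -0.30159522  0.15      ] 0.05244746750237235 -62.26177503808619
C [ 0.46158077 -0.13814202  0.146     ] [ 0.41620019 -0.16213062  0.15      ] 0.05133078282885696 -152.13865126416377
start [0.48929617 0.17895489 0.102     ] stop [0.50389287 0.08832125 0.111     ] dart [ 0.69149472 -0.04192665  0.1       ]
[0.58456815 0.23248141 0.08      ]
[0.60556051 0.06719466 0.08      ]
[0.46619295 0.03954992 0.08      ]
[0.44357466 0.21489057 0.08      ]
```

>>> {"name": "move_arm", "arguments": {
  "plan": [
    {"x": 0.027,"y": 0.021,"z": 0.03,"yaw": 0,"fingers": 1},
    {"x": 0.054,"y": 0.043,"z": 0.06,"yaw": 0,"fingers": 1},
    {"x": 0.054,"y": 0.043,"z": 0.1,"yaw": 0,"fingers": 1},
    {"x": 0.054,"y": 0.043,"z": 0.15,"yaw": 0,"fingers": 1},
    {"x": 0.054,"y": 0.043,"z": 0.2,"yaw": 0,"fingers": 1}
  ]
}}

```text
time: 2.3
eef_pos: [0.5688, -0.119, 0.1299]
tcp_rot: [1.0, -0.001, 0.001, 0.0]
contact_force: [-0.3, -0.3, 0.0]
opening: 0.002
finger_force: 0.0
```

```bash
cat > arc.py <<'E'
import sys
from h import *
# arc.py hub a0 a1 step r : rows in tool axes, 5 per call, each relative to end of the previous call
A={"A":(.5905,-.148),"B":(.517,-.255),"C":(.461,-.1384)}
h=np.array(A[sys.argv[1]]);a0,a1,st,r=map(float,sys.argv[2:6])
s=ctrl.get_state();p=s["eef_pos"][:2];print(s["time"],s["eef_pos"].round(4),s["contact_force"].round(1))
d=p-h;print("now r",np.hypot(*d).round(4),"ang",np.degrees(np.arctan2(d[1],d[0])).round(1))
n=int(round((a0-a1)/st));base=p
for i in range(n+1):
    a=np.radians(a0-i*st);q=h+r*np.array([np.cos(a),np.sin(a)]);e=(q-base)*[1,-1]
    print(i,a0-i*st,e.round(4))
    if i%5==4: base=q;print("--")
E
python3 arc.py A 108 -36 12 .04
```

```text
2.3 [ 0.5688 -0.119   0.1299] [-0.3 -0.3  0. ]
now r 0.0362 ang 126.9
0 108.0 [ 0.0094 -0.009 ]
1 96.0 [ 0.0176 -0.0108]
2 84.0 [ 0.0259 -0.0108]
3 72.0 [ 0.0341 -0.009 ]
4 60.0 [ 0.0417 -0.0056]
--
5 48.0 [0.0068 0.0049]
6 36.0 [0.0124 0.0111]
7 24.0 [0.0165 0.0184]
8 12.0 [0.0191 0.0263]
9 0.0 [0.02   0.0346]
--
10 -12.0 [-0.0009  0.0083]
11 -24.0 [-0.0035  0.0163]
12 -36.0 [-0.0076  0.0235]
```

>>> {"name": "move_arm", "arguments": {
  "plan": [
    {"x": 0.009,"y": -0.007,"z": 0,"yaw": 0,"fingers": 1},
    {"x": 0.018,"y": -0.009,"z": 0,"yaw": 0,"fingers": 1},
    {"x": 0.026,"y": -0.009,"z": 0,"yaw": 0,"fingers": 1},
    {"x": 0.034,"y": -0.008,"z": 0,"yaw": 0,"fingers": 1},
    {"x": 0.042,"y": -0.005,"z": 0,"yaw": 0,"fingers": 1}
  ]
}}

```text
time: 2.8
eef_pos: [0.6127, -0.112, 0.1348]
tcp_rot: [1.0, 0.0, 0.001, 0.0]
contact_force: [-5.0, 1.8, 1.3]
opening: 0.0
finger_force: 1.8
```

>>> {"name": "move_arm", "arguments": {
  "plan": [
    {"x": 0.007,"y": 0.005,"z": 0,"yaw": 0,"fingers": 1},
    {"x": 0.0125,"y": 0.011,"z": 0,"yaw": 0,"fingers": 1},
    {"x": 0.0165,"y": 0.018,"z": 0,"yaw": 0,"fingers": 1},
    {"x": 0.019,"y": 0.026,"z": 0,"yaw": 0,"fingers": 1},
    {"x": 0.02,"y": 0.0345,"z": 0,"yaw": 0,"fingers": 1}
  ]
}}

```text
time: 3.3
eef_pos: [0.6316, -0.1466, 0.1316]
tcp_rot: [1.0, -0.0, 0.001, -0.0]
contact_force: [-0.7, 3.9, 0.9]
opening: 0.001
finger_force: 1.8
```

```bash
python3 arc.py A -8 -48 8 .04
```

```text
3.3 [ 0.6316 -0.1466  0.1316] [-0.7  3.9  0.9]
now r 0.0411 ang 1.9
0 -8.0 [-0.0015  0.0069]
1 -16.0 [-0.0027  0.0124]
2 -24.0 [-0.0046  0.0177]
3 -32.0 [-0.0072  0.0226]
4 -40.0 [-0.0105  0.0271]
--
5 -48.0 [-0.0039  0.004 ]
```

>>> {"name": "move_arm", "arguments": {
  "plan": [
    {"x": -0.0015,"y": 0.007,"z": 0,"yaw": 0,"fingers": 1},
    {"x": -0.0027,"y": 0.0125,"z": 0,"yaw": 0,"fingers": 1},
    {"x": -0.0046,"y": 0.018,"z": 0,"yaw": 0,"fingers": 1},
    {"x": -0.007,"y": 0.0225,"z": 0,"yaw": 0,"fingers": 1},
    {"x": -0.007,"y": 0.0225,"z": 0,"yaw": 0,"fingers": 1}
  ]
}}

```text
time: 3.8
eef_pos: [0.6237, -0.17, 0.1313]
tcp_rot: [1.0, -0.0, 0.0, 0.001]
contact_force: [0.8, 1.4, 0.1]
opening: -0.004
finger_force: 0.7
```

```bash
python3 arc.py A -32 -48 4 .04
```

```text
3.8 [ 0.6237 -0.17    0.1313] [0.8 1.4 0.1]
now r 0.0399 ang -33.5
0 -32.0 [ 0.0007 -0.0008]
1 -36.0 [-0.0009  0.0015]
2 -40.0 [-0.0026  0.0037]
3 -44.0 [-0.0045  0.0058]
4 -48.0 [-0.0065  0.0077]
--
```

Step on to −48° and watch the force.

>>> {"name": "move_arm", "arguments": {
  "plan": [
    {"x": -0.001,"y": 0.0015,"z": 0,"yaw": 0,"fingers": 1},
    {"x": -0.0026,"y": 0.0037,"z": 0,"yaw": 0,"fingers": 1},
    {"x": -0.0045,"y": 0.0058,"z": 0,"yaw": 0,"fingers": 1},
    {"x": -0.0045,"y": 0.0058,"z": 0,"yaw": 0,"fingers": 1}
  ]
}}

```text
time: 4.2
eef_pos: [0.6219, -0.1716, 0.1315]
tcp_rot: [1.0, -0.001, 0.004, -0.003]
contact_force: [9.3, 10.0, -2.9]
opening: -0.001
finger_force: 6.4
```

```bash
python3 arc.py A -44 -60 4 .04
```

```text
4.2 [ 0.6219 -0.1716  0.1315] [ 9.3 10.  -2.9]
now r 0.0393 ang -37.0
0 -44.0 [-0.0026  0.0042]
1 -48.0 [-0.0046  0.0061]
2 -52.0 [-0.0068  0.0079]
3 -56.0 [-0.009   0.0095]
4 -60.0 [-0.0114  0.011 ]
--
```

>>> {"name": "move_arm", "arguments": {
  "plan": [
    {"x": 0.01,"y": -0.012,"z": 0,"yaw": 0,"fingers": 1},
    {"x": 0.01,"y": -0.012,"z": -0.045,"yaw": 0,"fingers": 1},
    {"x": -0.01,"y": 0.02,"z": -0.07,"yaw": 0,"fingers": 1},
    {"x": -0.037,"y": 0.055,"z": -0.07,"yaw": 0,"fingers": 1},
    {"x": -0.063,"y": 0.088,"z": -0.07,"yaw": 0,"fingers": 1}
  ]
}}

```text
time: 4.7
eef_pos: [0.5562, -0.2647, 0.2036]
tcp_rot: [1.0, 0.001, 0.001, 0.002]
contact_force: [-0.2, -1.0, -0.7]
opening: -0.004
finger_force: 0.0
```

>>> {"name": "move_arm", "arguments": {
  "plan": [
    {"x": 0,"y": 0,"z": 0.035,"yaw": 0,"fingers": 1},
    {"x": 0,"y": 0,"z": 0.07,"yaw": 0,"fingers": 1},
    {"x": 0,"y": 0,"z": 0.07,"yaw": 0,"fingers": 1}
  ]
}}

```text
time: 5.0
eef_pos: [0.5526, -0.2615, 0.1258]
tcp_rot: [1.0, -0.0, -0.005, -0.002]
contact_force: [-0.7, 1.2, -0.1]
opening: -0.004
finger_force: 0.0
```

```bash
python3 arc.py B -24 -156 12 .04
```

```text
5.0 [ 0.5526 -0.2615  0.1258] [-0.7  1.2 -0.1]
now r 0.0362 ang -10.4
0 -24.0 [0.001  0.0097]
1 -36.0 [-0.0032  0.017 ]
2 -48.0 [-0.0088  0.0232]
3 -60.0 [-0.0156  0.0281]
4 -72.0 [-0.0232  0.0315]
--
5 -84.0 [-0.0082  0.0017]
6 -96.0 [-0.0165  0.0017]
7 -108.0 [-0.0247 -0.    ]
8 -120.0 [-0.0324 -0.0034]
9 -132.0 [-0.0391 -0.0083]
--
10 -144.0 [-0.0056 -0.0062]
11 -156.0 [-0.0098 -0.0135]
```

>>> {"name": "move_arm", "arguments": {
  "plan": [
    {"x": -0.002,"y": 0.0075,"z": 0,"yaw": 0,"fingers": 1},
    {"x": -0.006,"y": 0.015,"z": 0,"yaw": 0,"fingers": 1},
    {"x": -0.012,"y": 0.021,"z": 0,"yaw": 0,"fingers": 1},
    {"x": -0.0185,"y": 0.026,"z": 0,"yaw": 0,"fingers": 1},
    {"x": -0.026,"y": 0.0295,"z": 0,"yaw": 0,"fingers": 1}
  ]
}}

```text
time: 5.5
eef_pos: [0.5311, -0.2929, 0.1328]
tcp_rot: [1.0, -0.0, 0.002, 0.001]
contact_force: [3.2, 1.9, 1.7]
opening: -0.002
finger_force: 2.0
```

>>> {"name": "move_arm", "arguments": {
  "plan": [
    {"x": -0.008,"y": 0.0017,"z": 0,"yaw": 0,"fingers": 1},
    {"x": -0.0165,"y": 0.0017,"z": 0,"yaw": 0,"fingers": 1},
    {"x": -0.0247,"y": 0,"z": 0,"yaw": 0,"fingers": 1},
    {"x": -0.0324,"y": -0.0034,"z": 0,"yaw": 0,"fingers": 1},
    {"x": -0.039,"y": -0.0083,"z": 0,"yaw": 0,"fingers": 1}
  ]
}}

```text
time: 6.0
eef_pos: [0.4912, -0.2854, 0.1323]
tcp_rot: [1.0, -0.0, 0.001, 0.002]
contact_force: [3.2, -2.7, 1.4]
opening: 0.003
finger_force: 1.8
```

```bash
python3 arc.py B -138 -170 6 .04
```

```text
6.0 [ 0.4912 -0.2854  0.1323] [ 3.2 -2.7  1.4]
now r 0.0399 ang -130.4
0 -138.0 [-0.0039 -0.0036]
1 -144.0 [-0.0065 -0.0069]
2 -150.0 [-0.0088 -0.0104]
3 -156.0 [-0.0107 -0.0141]
4 -162.0 [-0.0122 -0.018 ]
--
5 -168.0 [-0.0011 -0.004 ]
```

>>> {"name": "move_arm", "arguments": {
  "plan": [
    {"x": -0.004,"y": -0.0036,"z": 0,"yaw": 0,"fingers": 1},
    {"x": -0.0065,"y": -0.007,"z": 0,"yaw": 0,"fingers": 1},
    {"x": -0.009,"y": -0.0105,"z": 0,"yaw": 0,"fingers": 1},
    {"x": -0.0107,"y": -0.014,"z": 0,"yaw": 0,"fingers": 1},
    {"x": -0.0115,"y": -0.016,"z": 0,"yaw": 0,"fingers": 1}
  ]
}}

```text
time: 6.5
eef_pos: [0.4814, -0.2721, 0.1318]
tcp_rot: [1.0, 0.0, 0.003, 0.006]
contact_force: [8.6, -18.0, -8.4]
opening: -0.001
finger_force: 8.5
```

```bash
python3 arc.py B -160 -176 4 .04
```

```text
6.5 [ 0.4814 -0.2721  0.1318] [  8.6 -18.   -8.4]
now r 0.0394 ang -154.3
0 -160.0 [-0.002  -0.0034]
1 -164.0 [-0.0029 -0.0061]
2 -168.0 [-0.0036 -0.0088]
3 -172.0 [-0.0041 -0.0115]
4 -176.0 [-0.0044 -0.0143]
--
```

>>> {"name": "move_arm", "arguments": {
  "plan": [
    {"x": 0.004,"y": 0.015,"z": 0,"yaw": 0,"fingers": 1},
    {"x": 0.004,"y": 0.015,"z": -0.045,"yaw": 0,"fingers": 1},
    {"x": -0.006,"y": -0.015,"z": -0.07,"yaw": 0,"fingers": 1},
    {"x": -0.016,"y": -0.055,"z": -0.07,"yaw": 0,"fingers": 1},
    {"x": -0.026,"y": -0.093,"z": -0.07,"yaw": 0,"fingers": 1}
  ]
}}

```text
time: 7.0
eef_pos: [0.4526, -0.1732, 0.2013]
tcp_rot: [1.0, -0.001, -0.002, -0.001]
contact_force: [0.3, 1.2, -0.4]
opening: 0.001
finger_force: 0.0
```

>>> {"name": "move_arm", "arguments": {
  "plan": [
    {"x": 0,"y": 0,"z": 0.035,"yaw": 0,"fingers": 1},
    {"x": 0,"y": 0,"z": 0.07,"yaw": 0,"fingers": 1},
    {"x": 0,"y": 0,"z": 0.07,"yaw": 0,"fingers": 1},
    {"x": 0,"y": 0,"z": 0.07,"yaw": 0,"fingers": 1}
  ]
}}

```text
time: 7.4
eef_pos: [0.4529, -0.1741, 0.1305]
tcp_rot: [1.0, -0.0, -0.002, -0.001]
contact_force: [0.2, -0.8, 1.1]
opening: -0.002
finger_force: 0.0
```

```bash
python3 arc.py C -114 -282 12 .04
```

```text
7.4 [ 0.4529 -0.1741  0.1305] [ 0.2 -0.8  1.1]
now r 0.0366 ang -102.9
0 -114.0 [-0.0081  0.0008]
1 -126.0 [-0.0154 -0.0034]
2 -138.0 [-0.0216 -0.009 ]
3 -150.0 [-0.0265 -0.0157]
4 -162.0 [-0.0299 -0.0234]
--
5 -174.0 [-0.0017 -0.0082]
6 -186.0 [-0.0017 -0.0165]
7 -198.0 [ 0.     -0.0247]
8 -210.0 [ 0.0034 -0.0324]
9 -222.0 [ 0.0083 -0.0391]
--
10 -234.0 [ 0.0062 -0.0056]
11 -246.0 [ 0.0135 -0.0098]
12 -258.0 [ 0.0214 -0.0124]
13 -270.0 [ 0.0297 -0.0132]
14 -282.0 [ 0.038  -0.0124]
--
```

>>> {"name": "move_arm", "arguments": {
  "plan": [
    {"x": -0.008,"y": 0.001,"z": 0,"yaw": 0,"fingers": 1},
    {"x": -0.0155,"y": -0.0035,"z": 0,"yaw": 0,"fingers": 1},
    {"x": -0.0215,"y": -0.009,"z": 0,"yaw": 0,"fingers": 1},
    {"x": -0.0265,"y": -0.0155,"z": 0,"yaw": 0,"fingers": 1},
    {"x": -0.03,"y": -0.0235,"z": 0,"yaw": 0,"fingers": 1}
  ]
}}

```text
time: 7.9
eef_pos: [0.4244, -0.1521, 0.1327]
tcp_rot: [1.0, -0.0, 0.001, 0.002]
contact_force: [3.1, -4.5, 0.7]
opening: -0.003
finger_force: 2.1
```

>>> {"name": "move_arm", "arguments": {
  "plan": [
    {"x": -0.0017,"y": -0.008,"z": 0,"yaw": 0,"fingers": 1},
    {"x": -0.0017,"y": -0.0165,"z": 0,"yaw": 0,"fingers": 1},
    {"x": 0,"y": -0.0247,"z": 0,"yaw": 0,"fingers": 1},
    {"x": 0.0034,"y": -0.0324,"z": 0,"yaw": 0,"fingers": 1},
    {"x": 0.008,"y": -0.039,"z": 0,"yaw": 0,"fingers": 1}
  ]
}}

```text
time: 8.4
eef_pos: [0.4311, -0.1111, 0.1305]
tcp_rot: [1.0, 0.0, -0.002, -0.001]
contact_force: [-1.9, -3.4, -1.4]
opening: -0.005
finger_force: 1.7
```

```bash
python3 arc.py C -234 -282 12 .04
```

```text
8.4 [ 0.4311 -0.1111  0.1305] [-1.9 -3.4 -1.4]
now r 0.0405 ang 137.7
0 -234.0 [ 0.0064 -0.0051]
1 -246.0 [ 0.0137 -0.0093]
2 -258.0 [ 0.0216 -0.0119]
3 -270.0 [ 0.0299 -0.0127]
4 -282.0 [ 0.0382 -0.0119]
--
```

>>> {"name": "move_arm", "arguments": {
  "plan": [
    {"x": 0.0064,"y": -0.005,"z": 0,"yaw": 0,"fingers": 1},
    {"x": 0.0137,"y": -0.0093,"z": 0,"yaw": 0,"fingers": 1},
    {"x": 0.0216,"y": -0.012,"z": 0,"yaw": 0,"fingers": 1},
    {"x": 0.03,"y": -0.0127,"z": 0,"yaw": 0,"fingers": 1},
    {"x": 0.035,"y": -0.0124,"z": 0,"yaw": 0,"fingers": 1}
  ]
}}

```text
time: 8.9
eef_pos: [0.4657, -0.0988, 0.1306]
tcp_rot: [1.0, -0.0, -0.003, -0.002]
contact_force: [-15.1, 1.6, 6.2]
opening: -0.002
finger_force: 6.7
```

```bash
python3 arc.py C -279 -295 4 .04
```

```text
8.9 [ 0.4657 -0.0988  0.1306] [-15.1   1.6   6.2]
now r 0.0399 ang 83.2
0 -279.0 [0.0015 0.0001]
1 -283.0 [0.0043 0.0006]
2 -287.0 [0.007  0.0013]
3 -291.0 [0.0096 0.0022]
4 -295.0 [0.0122 0.0033]
--
```

>>> {"name": "move_arm", "arguments": {
  "plan": [
    {"x": 0.003,"y": 0,"z": 0,"yaw": 0,"fingers": 1},
    {"x": 0.003,"y": 0,"z": 0,"yaw": 0,"fingers": 1}
  ]
}}

```text
time: 9.1
eef_pos: [0.4663, -0.098, 0.1302]
tcp_rot: [1.0, -0.0, -0.007, -0.003]
contact_force: [-14.7, 3.0, 8.2]
opening: -0.001
finger_force: 7.3
```

>>> {"name": "move_arm", "arguments": {
  "plan": [
    {"x": -0.015,"y": -0.004,"z": 0,"yaw": 0,"fingers": 1},
    {"x": -0.015,"y": -0.004,"z": -0.045,"yaw": 0,"fingers": 1},
    {"x": 0.01,"y": -0.02,"z": -0.085,"yaw": 0,"fingers": 1},
    {"x": 0.03,"y": -0.03,"z": -0.125,"yaw": 0,"fingers": 1},
    {"x": 0.05,"y": -0.03,"z": -0.165,"yaw": 0,"fingers": 1}
  ]
}}

```text
time: 9.6
eef_pos: [0.522, -0.0684, 0.2989]
tcp_rot: [1.0, 0.0, 0.002, -0.001]
contact_force: [0.2, -0.3, -0.3]
opening: 0.002
finger_force: 0.0
```

>>> {"name": "move_arm", "arguments": {
  "plan": [
    {"x": 0,"y": 0,"z": -0.035,"yaw": 0,"fingers": 1},
    {"x": 0,"y": 0,"z": -0.035,"yaw": 0,"fingers": 1},
    {"x": 0,"y": 0,"z": -0.035,"yaw": 0,"fingers": 1}
  ]
}}

```text
time: 9.9
eef_pos: [0.5214, -0.0697, 0.3327]
tcp_rot: [1.0, 0.0, 0.002, -0.0]
contact_force: [-0.3, 0.2, -0.8]
opening: 0.003
finger_force: 0.0
```

```bash
python3 - <<'E'
from h import *
import cv2
s=ctrl.get_state();im=ctrl.read_camera("wrist");np.save("pics/T2.npy",wpose(s));print(s["eef_pos"],s["tcp_rot"],s["dq"].round(3))
cv2.imwrite("pics/w3.png",cv2.resize(im[:,:,::-1],None,fx=1.25,fy=1.25,interpolation=cv2.INTER_CUBIC))
E
```

```text
[ 0.52140202 -0.06969128  0.33273191] [ 9.99997215e-01  5.41204490e-05  2.35474847e-03 -1.51724827e-04] [-0.005  0.019  0.068 -0.007  0.006  0.001]
```

View pics/w3.png

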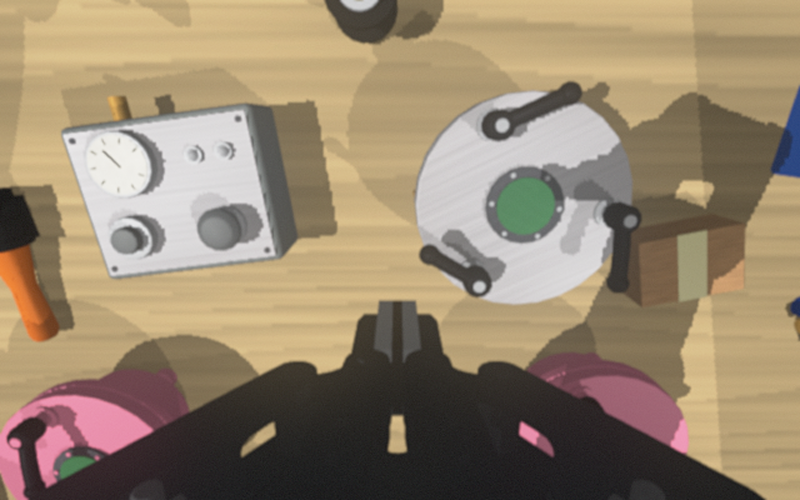

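All three levers now lie along the rim, clockwise. Hubs/tips: A (502,125)/(573,93), B (629,221)/(618,285), C (479,287)/(428,254). The start button top is at (125,240).

```bash
python3 - <<'E'
from h import *
T=np.load("pics/T2.npy")
f=lambda u,v,z:pix2w("wrist",((u+.5)/1.25-.5,(v+.5)/1.25-.5),z,T)
P=[]
for n,h,t in [("A",(502,125),(573,93)),("B",(629,221),(618,285)),("C",(479,287),(428,254))]:
    a=f(*h,.146);b=f(*t,.150);d=b-a;P.append(a);print(n,a,b,np.hypot(*d[:2]),np.degrees(np.arctan2(d[1],d[0])))
c=np.mean(P,0)
for a in P: print(np.degrees(np.arctan2(a[1]-c[1],a[0]-c[0]))-90)
print("start",f(125,240,.102))
E
```

```text
A [ 0.59094743 -0.14805152  0.146     ] [ 0.61328545 -0.19691712  0.15      ] 0.053729261268611134 -65.43334889515504
B [ 0.51747333 -0.25433558  0.146     ] [ 0.46445958 -0.25137837  0.15      ] 0.05309616773720657 176.80723557680946
C [ 0.46096862 -0.1380043   0.146     ] [ 0.49103694 -0.09455142  0.15      ] 0.052841807032721934 55.31771888023335
-64.68501842287392
-184.35907675978928
55.87479659889567
start [0.4891195  0.17960851 0.102     ]
```

>>> {"name": "move_arm", "arguments": {
  "plan": [
    {"x": -0.006,"y": -0.0495,"z": 0,"yaw": 0,"fingers": 1},
    {"x": -0.012,"y": -0.099,"z": 0,"yaw": 0,"fingers": 1},
    {"x": -0.018,"y": -0.1485,"z": 0,"yaw": 0,"fingers": 1},
    {"x": -0.024,"y": -0.198,"z": 0,"yaw": 0,"fingers": 1},
    {"x": -0.03,"y": -0.247,"z": 0,"yaw": 0,"fingers": 1}
  ]
}}

```text
time: 10.45
eef_pos: [0.4888, 0.179, 0.3291]
tcp_rot: [1.0, -0.0, -0.001, -0.0]
contact_force: [0.9, -0.5, 0.3]
opening: 0.001
finger_force: 0.0
```

>>> {"name": "move_arm", "arguments": {
  "plan": [
    {"x": -0.002,"y": -0.002,"z": 0.045,"yaw": 0,"fingers": 1},
    {"x": -0.002,"y": -0.002,"z": 0.09,"yaw": 0,"fingers": 1},
    {"x": -0.002,"y": -0.002,"z": 0.135,"yaw": 0,"fingers": 1},
    {"x": -0.002,"y": -0.002,"z": 0.18,"yaw": 0,"fingers": 1},
    {"x": -0.002,"y": -0.002,"z": 0.21,"yaw": 0,"fingers": 1}
  ]
}}

```text
time: 10.95
eef_pos: [0.4845, 0.1788, 0.1156]
tcp_rot: [1.0, -0.0, -0.004, 0.0]
contact_force: [0.4, 1.1, -0.0]
opening: -0.002
finger_force: 0.0
```

>>> {"name": "move_arm", "arguments": {
  "plan": [
    {"x": 0,"y": 0,"z": 0,"yaw": 0,"fingers": 1},
    {"x": 0,"y": 0,"z": 0,"yaw": 0,"fingers": 1}
  ]
}}

```text
time: 11.15
eef_pos: [0.4873, 0.179, 0.1204]
tcp_rot: [1.0, -0.0, -0.001, -0.0]
contact_force: [0.9, 0.2, 1.4]
opening: -0.002
finger_force: 0.0
```

>>> {"name": "move_arm", "arguments": {
  "plan": [
    {"x": 0.001,"y": 0,"z": 0.01,"yaw": 0,"fingers": 1},
    {"x": 0.001,"y": 0,"z": 0.016,"yaw": 0,"fingers": 1},
    {"x": 0.001,"y": 0,"z": 0.02,"yaw": 0,"fingers": 1},
    {"x": 0.001,"y": 0,"z": 0.023,"yaw": 0,"fingers": 1},
    {"x": 0.001,"y": 0,"z": 0.026,"yaw": 0,"fingers": 1}
  ]
}}

```text
time: 11.65
eef_pos: [0.4896, 0.1791, 0.0962]
tcp_rot: [1.0, -0.0, 0.001, -0.0]
contact_force: [-0.8, -0.8, 4.2]
opening: 0.001
finger_force: 2.4
```

```bash
python3 arc.py A 0 0 4 .04|head -1
```

```text
11.65 [0.4896 0.1791 0.0962] [-0.8 -0.8  4.2]
```

Almost in; press about 3 mm further and hold.

>>> {"name": "move_arm", "arguments": {
  "plan": [
    {"x": 0,"y": 0,"z": 0.002,"yaw": 0,"fingers": 1},
    {"x": 0,"y": 0,"z": 0.003,"yaw": 0,"fingers": 1},
    {"x": 0,"y": 0,"z": 0.003,"yaw": 0,"fingers": 1},
    {"x": 0,"y": 0,"z": 0.003,"yaw": 0,"fingers": 1}
  ]
}}

```text
time: 12.05
eef_pos: [0.4897, 0.1792, 0.0958]
tcp_rot: [1.0, 0.0, -0.0, 0.0]
contact_force: [-7.4, -1.4, 17.1]
opening: -0.001
finger_force: 8.6
```

>>> {"name": "move_arm", "arguments": {
  "plan": [
    {"x": 0,"y": 0,"z": 0,"yaw": 0,"fingers": 1},
    {"x": 0,"y": 0,"z": 0,"yaw": 0,"fingers": 1},
    {"x": 0,"y": 0,"z": -0.02,"yaw": 0,"fingers": 1},
    {"x": 0,"y": 0,"z": -0.06,"yaw": 0,"fingers": 1},
    {"x": 0,"y": 0,"z": -0.1,"yaw": 0,"fingers": 1}
  ]
}}

```text
time: 12.55
eef_pos: [0.4881, 0.1789, 0.1924]
tcp_rot: [1.0, -0.0, -0.001, 0.0]
contact_force: [1.2, 0.1, -0.7]
opening: -0.002
finger_force: 0.0
```

>>> {"name": "move_arm", "arguments": {
  "plan": [
    {"x": 0,"y": 0,"z": -0.05,"yaw": 0,"fingers": 1},
    {"x": 0,"y": 0,"z": -0.05,"yaw": 0,"fingers": 1},
    {"x": 0,"y": 0,"z": -0.05,"yaw": 0,"fingers": 1}
  ]
}}

```text
time: 12.85
eef_pos: [0.4898, 0.1792, 0.2441]
tcp_rot: [1.0, -0.0, 0.002, -0.0]
contact_force: [-0.3, -0.4, -1.1]
opening: 0.003
finger_force: 0.0
```

```bash
python3 - <<'E'
from h import *
import cv2
cv2.imwrite("pics/t9.png",cv2.resize(ctrl.read_camera("top")[60:280,180:500,::-1],None,fx=2.5,fy=2.5,interpolation=cv2.INTER_CUBIC))
E
```

```text
(no output)
```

View pics/t9.png

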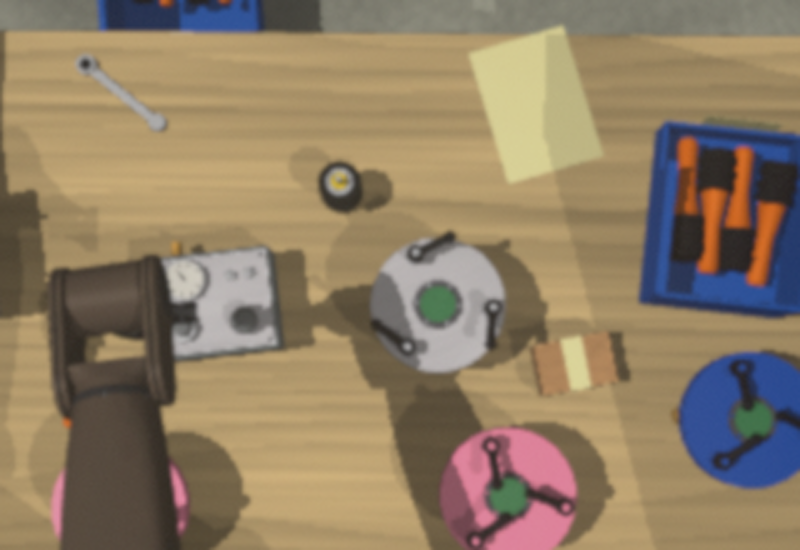

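The levers are at home and the dart (340,186) and carton (575,362) haven't moved. The tool is clear, so I'm handing in.

```bash
python3 -c "
from plant import ctrl
print(ctrl.sign_off())"
```

```text
the job is handed in; nothing more can be done
None
```

I pushed all three clamping levers home, then held the start button fully in for about half a second and let it come back out; the stop button, dart, plug and carton were not touched, and I handed the job in at about 13 s, though sign-off returned no verdict.

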